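# Set the sprung jaw of a picture-frame clamp open on its stop pin

### The job

Get the empty orange picture-frame clamp ready for the next frame: with the fingertips, gently push its sprung orange jaw back away from the steel fence until it is well past the stop pin (about a centimetre beyond half-way), then let it go so that it springs back and catches on the pin, standing open at half-way. Only push, grip and lift nothing, and do not ram anything. Leave the blue clamp, in which a frame strip is being glued, and the mug, bottle and jar alone.

Things in the scene. Friction and masses are not known exactly. Their poses are not given: they have to be found in the camera images.
- orange_clamp: Empty clamp fixed to the table; plywood base 220 (x) x 110 (y) x 12 mm. Origin: centre of its underside, on the table; x axis = the jaw's opening direction (away from the fence), z up. Steel fence at x -110 to -94 mm, 50 mm high. Stop pin housing at the +y side: x -9 to 21, y 63 to 99 mm, 42 mm high; the pin's red ball stands out to y 121 mm. Heights are above the table.
- orange_jaw (a joint): Travel (m) of the orange jaw along clamp +x: 0 shut (start), 0.030 half-way, caught on the pin, 0.060 end stop. A spring drives it back to 0 (4 N at 0, 9.5 N at 0.060; riding past the pin adds up to 5 N between 0.002 and 0.030). Let go below 0.030 it returns to 0; beyond 0.033 the pin drops in behind its tooth and, let go, it returns only to 0.030.
- orange_push (a point): Point 65 mm above the table on the orange jaw's flat upright push face (mid-width), moving with the jaw. The face looks to clamp -x, is 92 mm wide (y), from 40 to 85 mm above the table. In front of it the jaw's flat top, 40 mm above the table, runs 77 mm towards the fence: room for fingertips from above. Behind the face is a sloping back. Push towards clamp +x.
- orange_pin (a joint): How far in m the stop pin of the orange clamp is pressed outward (clamp's +y): 0 = fully in, catching; about 0.009 while the jaw's tooth rides past it. Sprung towards 0; no need to touch it.
- blue_clamp: Second clamp of the same build and axes, with a blue jaw and a black pin ball, holding a dark wooden frame strip 300 mm long (along its y), 10 mm thick and 30 mm high between fence and jaw. Origin as for the orange clamp. Fixed; leave it shut. The two clamps may swap sides.
- blue_jaw (a joint): Travel in m of the blue jaw from the strip it presses on; 0 = shut (start). Must stay shut.
- mug: White mug, 90 mm high, 76 mm across, with a handle, upright on the table in front of the orange clamp's fence. Origin: centre of its underside. Leave alone.
- bottle: Green glass bottle, 150 mm high, 56 mm across, upright beyond the back end of the orange clamp. Origin: centre of its underside. Leave alone.
- jar: Amber jar with a yellow lid, 75 mm high, 64 mm across, upright beyond the back end of the blue clamp. Origin: centre of its underside. Leave alone.

How it is judged:
By the outcome, as a careful person would: the job done as asked, in the order asked, and still so for the second after the job is handed in, with the robot touching nothing.
It also fails if it takes over 38 s, if anything falls off the work surface, if the arm or the gripper's body presses on something with over 40 N, if the wrist force passes 120 N, or if a joint passes its speed limit or range.

### The arm

A 7-joint arm with a two-finger parallel gripper is mounted at the origin on the work surface. World frame = base frame: x ahead of the robot, y to its left, z up, the work surface at z = 0. Lengths are in m, angles in rad, forces in N, time in s.
With the tool pointing down it reaches from about 0.425 to 0.825 m from the base axis. Payload 3.6 kg.
Tool frame: the origin (TCP) lies where the fingers leave the gripper's body, on its centre line; the fingertips stand 73 mm ahead of it and the grasp point (between the pads) lies 54 mm ahead of it; z points along the fingers, y is the line along which they close (so a half turn about z gives the same grasp; the last joint's range is limited). The gripper opens to 85 mm and grips with 20 to 120 N. Pads are 22 mm wide; open, the fingers measure 114 mm over their backs; the gripper's body (76 mm by 85 mm) begins 54 mm behind the grasp point. The pads swing forward as they close: fully open they stand 13 mm farther back than shut.
Start: joints at [-1.329, 0.615, -0.013, 1.423, 0.008, 1.103, -0.04], TCP at [0.173, 0.627, 0.304] pointing down, gripper open.
Joint ranges: [-3.12, 3.12], [-0.3, 2.06], [-1.34, 1.32], [0.26, 2.42], [-1.36, 4.5], [0.01, 1.98], [-2.84, 2.84]. Speed limits (rad/s): [2.79, 2.79, 3.14, 3.14, 3.14, 3.14, 3.14].

### API

Orientations are given as a unit quaternion [x, y, z, w].
In Python, from station import arm, snapshot, camera_info, ticket gives the robot as it stands. Calls block until the motion is done:
- arm.movep(position, orientation): joint-space move of the TCP to a pose.
- arm.line_to(position, velocity=0.15, ori=None): straight line of the TCP; ori=None keeps the orientation; velocity is the mean speed in m/s.
- arm.move_j(angles): joint-space move.
- arm.move_gripper(opening, effort=None): opening from 0.0 (shut) to 1.0 (fully open); effort is the grip in N (None keeps the last); returns when the fingers have stopped.
- arm.pause(seconds).
- arm.ik(position, orientation): joint angles nearest the present ones, or None.
- snapshot(name): name is "side" or "top"; returns the picture (400x640x3 uint8, blue, green, red); there is no depth.
- camera_info(name): a dict with "fx", "fy", "cx", "cy" (pixels), "R" (3x3) and "t" (3): a world point X has camera coordinates R X + t. Camera axes: x right, y down, z forward; pixel columns grow to the right and rows downward; lengths in m; the calibration is good to about 2 mm. A picture is of the moment at which its call begins. camera_info takes no time and is no camera call.
A pose or a line that the arm cannot do raises arm.MotionError and nothing moves.
- ticket.finish_job(): hands the job in; it is judged then, once.
Readings, each from a call of its own:
- arm.read_time(): time.
- arm.read_joint_positions(): joint angles.
- arm.read_dq(): joint speeds.
- arm.read_effort(): joint torques, N m.
- arm.read_tool_pos(): TCP position.
- arm.read_eef_rot(): TCP orientation.
- arm.read_ft_force(): force on the tool from outside, world axes, zero at the start.
- arm.read_wrist_torque(): the same for the moment, N m.
- arm.read_opening(): opening from 0.0 (shut) to 1.0 (fully open).
- arm.read_finger_force(): force on a finger pad.
Only numpy, scipy, OpenCV 4.12 (cv2) and the standard library are available. Lean on these libraries where they do the work, as an engineer would, in place of code of your own. Each camera call takes 0.05 s, during which the arm holds its last target. There are 200 camera calls.

## Working session

There is one attempt and no reset: what is moved stays moved. The work goes in short steps, each a Python script; the robot and the scene stay as the last script left them, time stands still between calls to the robot, and variables do not carry over. Pictures are saved under pics/ and viewed, at most 10 in all, crops included, and the job is handed in when it is done.

```bash
mkdir -p pics
python3 - <<'E'
from station import arm,snapshot,camera_info
import cv2
for n in("top","side"):
    cv2.imwrite(f"pics/{n}0.png",snapshot(n)); c=camera_info(n); print(n,c)
print(arm.read_time(),arm.read_tool_pos(),arm.read_eef_rot(),arm.read_ft_force())
E
```

```text
top {'fx': 384.0389329807091, 'fy': 384.0389329807091, 'cx': 322.43086536067165, 'cy': 194.1495334772016, 'R': array([[-0.01681225, -0.99976284, -0.01384214],
       [-0.99251459,  0.01836203, -0.1207378 ],
       [ 0.12096333,  0.01170865, -0.99258792]]), 't': array([-0.03079354,  0.56215807,  0.97083036])}
side {'fx': 494.4865196895531, 'fy': 494.4865196895531, 'cx': 319.2715135284838, 'cy': 201.76925137909635, 'R': array([[ 0.90571317, -0.42372852, -0.01173901],
       [-0.26769197, -0.55027604, -0.79090915],
       [ 0.32867107,  0.71947927, -0.61182097]]), 't': array([-0.50175131,  0.18825639,  1.13707477])}
0.1 [0.17245206 0.62615805 0.30283415] [ 1.33943919e-01  9.90988204e-01 -1.17794276e-03 -1.39381997e-04] [-0.8433438  -0.28618201  0.45011124]
```

View pics/top0.png

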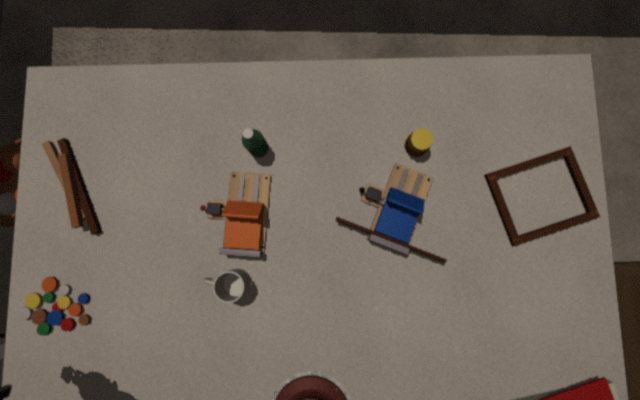

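View pics/side0.png

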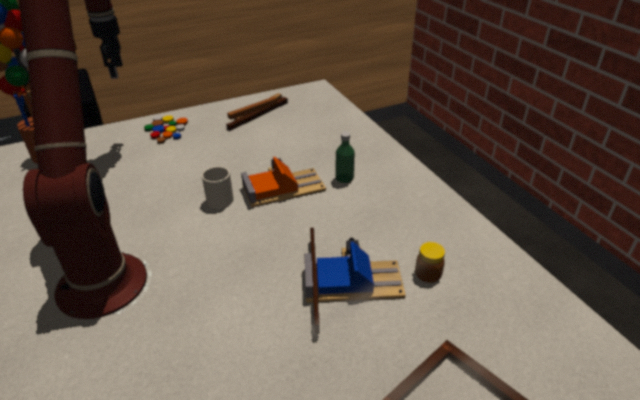

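The top view shows the orange clamp at about (245,213), with its fence at the lower end (240,252), its pin to the left (205,208), the mug at (229,287) and the bottle at (255,143). The blue clamp is on the right, at about (400,210). Next I'll enlarge the orange clamp.

Run:
```python
import cv2,numpy as np
a=cv2.imread("pics/top0.png")[160:270,190:290]; b=cv2.imread("pics/side0.png")[140:220,230:340]
a=cv2.resize(a,None,fx=5,fy=5,interpolation=cv2.INTER_CUBIC);a=cv2.convertScaleAbs(a,alpha=1.4)
cv2.imwrite("pics/a.png",a)
b=cv2.resize(b,None,fx=7,fy=7,interpolation=cv2.INTER_CUBIC);cv2.imwrite("pics/b.png",b)
```

```text
(no output)
```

View pics/a.png

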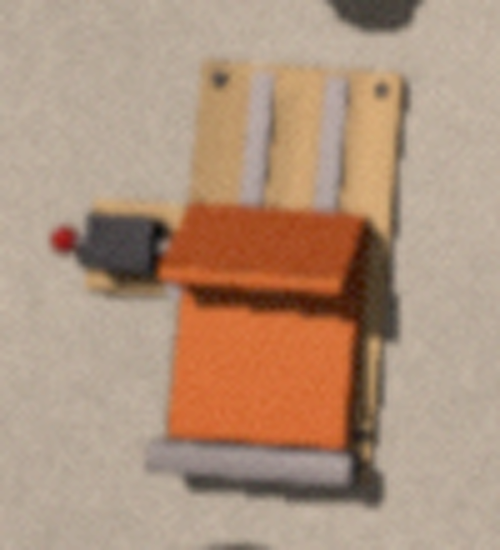

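View pics/b.png

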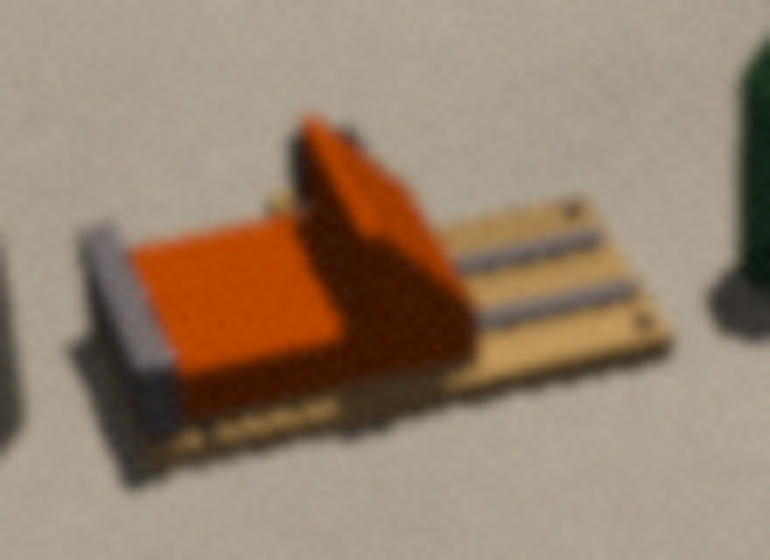

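```bash
cat > fit.py <<'E'
import numpy as np
from station import camera_info
from scipy.optimize import least_squares
CI={n:camera_info(n) for n in("top","side")}
def proj(n,X):
    c=CI[n];p=c["R"]@X+c["t"];return np.array([c["fx"]*p[0]/p[2]+c["cx"],c["fy"]*p[1]/p[2]+c["cy"]])
def w(p,v): 
    c,s=np.cos(p[2]),np.sin(p[2]);return np.array([p[0]+c*v[0]-s*v[1],p[1]+s*v[0]+c*v[1],v[2]])
F=None
obs=[("top",(.11,.055,.012),(203,62)),("top",(.11,-.055,.012),(405,75)),("top",(-.11,.055,.05),(147,468)),("top",(-.11,-.055,.05),(350,487)),
("top",(F,.046,.085),(160,280)),("top",(F,-.046,.085),(343,292)),
("side",(.11,-.055,.012),(668,340)),("side",(.11,.055,.012),(585,198)),("side",(-.11,.055,.05),(85,235)),("side",(F,.046,.085),(308,118)),("side",(F,-.046,.085),(372,238))]
def px(n,q): return (np.array(q)+.5)/(5 if n=="top" else 7)-.5+((190,160) if n=="top" else (230,140))
def res(p):
    return np.concatenate([proj(n,w(p,(p[3] if v[0] is None else v[0],)+v[1:]))-px(n,q) for n,v,q in obs])
if __name__=="__main__":
    r=least_squares(res,[.5,.15,0,-.017],loss="soft_l1");print(r.x);print(r.fun.reshape(-1,2).round(1))
    def back(n,u,v,z):
        c=CI[n];d=c["R"].T@np.array([(u-c["cx"])/c["fx"],(v-c["cy"])/c["fy"],1]);o=-c["R"].T@c["t"];return (o+d*(z-o[2])/d[2]).round(3)
    print("mug",back("top",229,283,.09),"bottle top",back("top",249,133,.15))
E
python3 fit.py
```

```text
[ 0.51603877  0.16170644 -0.08955459 -0.01252567]
[[ 0.4 -0.5]
 [ 0.5 -0.3]
 [-1.   0.9]
 [ 1.5  0.3]
 [ 0.2 -0.5]
 [ 0.5 -0.2]
 [ 1.  -0.8]
 [ 0.  -0.6]
 [-1.9 -1.6]
 [-0.6 -0.4]
 [-0.5 -0.4]]
mug [0.343 0.187 0.09 ] bottle top [0.696 0.129 0.15 ]
```

The fit agrees to about 1 px. It puts the orange clamp at (0.516, 0.162) with yaw -0.09, and the push face at about x -15 mm in the clamp frame (-17 expected). I'll shut the fingers, descend in front of the face and feel for contact.

```bash
cat > h.py <<'E'
import numpy as np
from station import arm,snapshot
P=(.516,.162,-.0896)
c,s=np.cos(P[2]),np.sin(P[2]); A=np.array([c,s,0])
phi=np.pi/2+P[2]/2; Q=[np.cos(phi),np.sin(phi),0,0]
def T(x,z,y=0): return [P[0]+c*x-s*y,P[1]+s*x+c*y,z]
def fx(): return float(np.mean([np.dot(arm.read_ft_force(),A) for _ in range(5)]))
E
python3 - <<'E'
from h import *; import cv2
arm.move_gripper(0.0)
arm.movep(T(-.055,.24),Q)
print(arm.read_time(),arm.read_tool_pos(),arm.read_eef_rot(),arm.read_opening())
arm.line_to(T(-.055,.131),.1)
print(arm.read_time(),arm.read_tool_pos(),T(-.055,.131),arm.read_ft_force(),fx())
a=cv2.resize(snapshot("top")[150:270,180:300],None,fx=4,fy=4,interpolation=2)
b=cv2.resize(snapshot("side")[120:220,220:340],None,fx=4,fy=4.8,interpolation=2)
cv2.imwrite("pics/c.png",np.hstack([a,b])[:480,:800])
E
```

```text
2.8417 [0.46119285 0.1682077  0.24010535] [4.37556303e-02 9.99042145e-01 4.57753347e-04 1.69536067e-04] -0.0011897116840290324
4.0833 [0.46157761 0.16704576 0.13150611] [np.float64(0.46122062673850267), np.float64(0.16692140885088302), 0.131] [ 0.16062183 -0.84182062 -0.5866877 ] 0.2353037616002235
```

View pics/c.png

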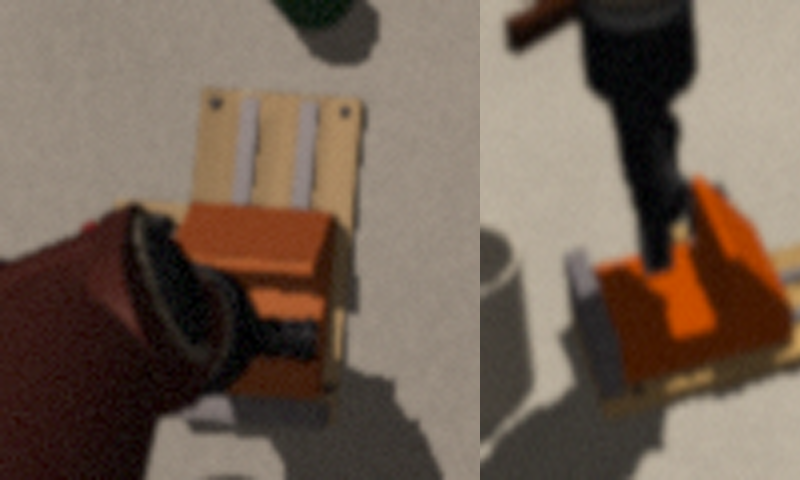

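The fingertips stand over the jaw's flat top, between fence and face. In the right-hand crop the tip is at about (655,268), clear of both and near mid-width. Next I'll push slowly to find contact.

Run:
```python
from h import *
f0=fx(); x=-.055
while x<-.010:
    x+=.002; arm.line_to(T(x,.131),.03); f=fx()-f0
    print(round(x,3),round(f,2),end="; ")
    if f<-2.5: break
p=np.array(arm.read_tool_pos()); print("\ncontact",x,(p-np.array(T(0,.131)))@A,arm.read_ft_force(),arm.read_time())
```

```text
-0.053 0.59; -0.051 0.22; -0.049 0.44; -0.047 -0.46; -0.045 0.9; -0.043 0.08; -0.041 0.85; -0.039 0.17; -0.037 0.3; -0.035 0.16; -0.033 0.44; -0.031 -0.44; -0.029 -0.18; -0.027 -0.43; -0.025 -3.06; 
contact -0.024999999999999974 -0.025835331210207407 [-2.79299633  0.54074044  0.5814226 ] 7.9333
```

Run:
```python
from h import *; import cv2
for x in (-.01,.003,.010,.015):
    arm.line_to(T(x,.131),.03)
    p=np.array(arm.read_tool_pos())-np.array(T(0,.131)); print(x,round(p@A,4),p.round(4),arm.read_ft_force().round(1),round(arm.read_time(),2))
a=cv2.resize(snapshot("top")[150:270,180:300],None,fx=4,fy=4,interpolation=2)
b=cv2.resize(snapshot("side")[120:220,220:340],None,fx=4,fy=4.8,interpolation=2)
cv2.imwrite("pics/d.png",np.hstack([a,b])[:480,:800])
```

```text
-0.01 -0.014 [-0.014   0.0013 -0.0004] [-8.8  1.3  6.9] 8.58
0.003 0.0008 [ 0.0008 -0.     -0.0006] [-5.   0.4  1.6] 9.17
0.01 0.0071 [ 0.0071 -0.0006 -0.0006] [-7.2  1.2  3.9] 9.55
0.015 0.0119 [ 0.0119 -0.001  -0.0006] [-6.7  1.2  3.3] 9.87
```

View pics/d.png

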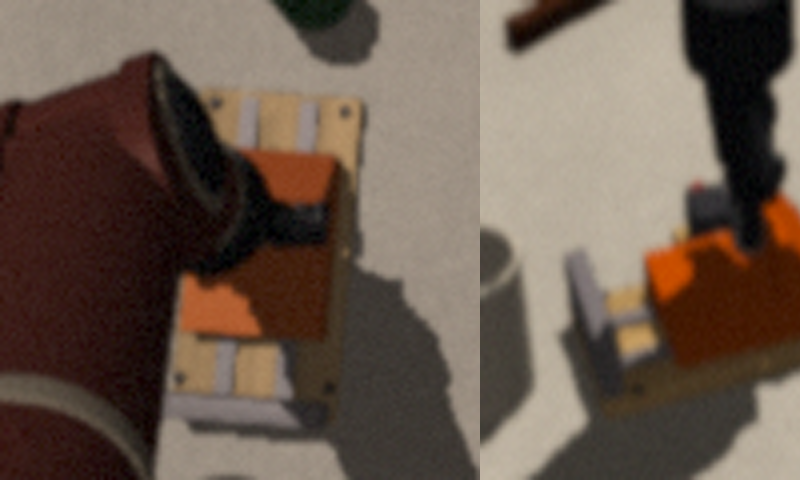

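The jaw has moved well clear of the fence. The force also dropped between 0.003 and -0.010, so the tooth has ridden past the pin. I'll check the settled travel, go to about 40 mm, then release.

Run:
```python
from h import *; import cv2
X=lambda:(np.array(arm.read_tool_pos())-np.array(T(0,.131)))@A
x=X(); print("travel",x+.0265)
if x+.0265<.0405: arm.line_to(T(.015+.041-(x+.0265),.131),.03); arm.pause(.3); print("travel",X()+.0265,arm.read_ft_force())
arm.pause(.2)
arm.line_to(T(-.03,.131),.05)
arm.pause(.2); print("free?",arm.read_ft_force())
arm.line_to(T(-.04,.26),.15)
arm.movep([.30,.45,.30],Q)
print(arm.read_time(),arm.read_tool_pos())
a=cv2.resize(snapshot("top")[150:270,180:300],None,fx=4,fy=4,interpolation=2)
b=cv2.resize(snapshot("side")[120:220,220:340],None,fx=4,fy=4.8,interpolation=2)
cv2.imwrite("pics/e.png",np.hstack([a,b])[:480,:800])
cv2.imwrite("pics/top1.png",snapshot("top"))
```

```text
travel 0.03827850342126092
travel 0.040855778633289784 [-7.99264146  1.11672266  3.95740473]
free? [-0.52155855 -0.0197733  -0.34452464]
14.3167 [0.30161776 0.44852455 0.29959298]
```

View pics/e.png

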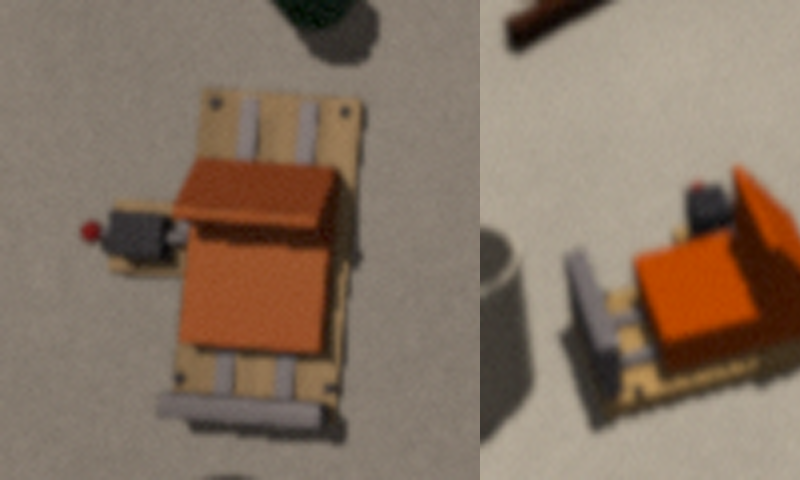

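View pics/top1.png

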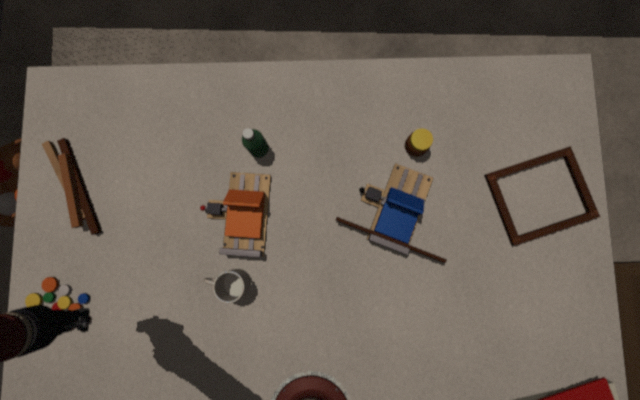

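The jaw stands open at half-way: its ridge moved from about row 217 to 205.5, or roughly 30 mm. The pin rod shows behind the tooth, the arm is clear, and the mug, bottle, jar and blue clamp are where they were.

```bash
python3 -c "
from station import ticket; print(ticket.finish_job())"
```

```text
the job is handed in; nothing more can be done
None
```

I pushed the orange jaw back about 41 mm and let it go; the last pictures show it caught on the pin, standing open at half-way, with the blue clamp, mug, bottle and jar where they were, and the job is handed in.

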